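# Close the tube transport case: hold-down flap, then snap lid

## Task

Get the grey transport case ready for the courier: push the upright white hold-down flap over until it lies flat on the blood tubes, and only then swing the open lid shut over it and press its front edge down until the catch on the front snaps over it. Push with the fingertips or the outside of the fingers only: take neither panel between the fingers, lift nothing, do not press on the glass tubes themselves, and leave them in their grooves and the things beside the case where they are.

Things in the scene. Friction and masses are not known exactly. Their poses are not given: they have to be found in the camera images.
- case: Grey plastic transport case fixed to the worktop, 140 mm deep (x), 150 mm wide (y), walls 4 mm thick and 52 mm high. Origin at the centre of its underside; its x axis points from the front (catch side, towards the robot) to the back (lid hinge), y to its left, z up. Four blood tubes lie along x in the foam grooves inside, tops at z = 33 mm.
- flap (a joint): Angle of the white hold-down flap in rad: 0 = lying flat over the tubes (a stop holds it there, 2 mm above the caps), 1.57 = upright, at most 1.75. It is a plate 50 mm (case x) by 127 mm (hinge to free edge, with a 26 mm wide tab), 4 mm thick, with two 3.5 mm high ribs along its outer sides, hinged along case x inside the left wall; it folds towards the case's right. Its hinge is stiff (0.06 N m): the flap stays where it is left, and about 0.5 N near the free edge moves it.
- flap_edge (a point): Middle of the flap's free edge (end of the tab), on the face that looks up when the flap is flat and to the case's left when it is upright. Moves with the flap: its x axis runs along the hinge, y from the free edge towards the hinge (127 mm away), z is square to the face, outward.
- flap_hinge (a point): Middle of the flap's hinge line, fixed on the case at case (0, 64.5, 38) mm; axes as the case's.
- lid (a joint): Angle of the lid in rad: 0 = shut, 1.57 = upright, at most 1.75 (leaning back). The lid is a shell 144 mm long (hinge to front edge), 150 mm wide, 18 mm deep, hinged along case y on the back wall. Its hinge is stiff (0.25 N m): the lid stays where it is left and must be pushed all the way. At about 0.08 rad the lip of its front edge meets the catch; pressing on with about 12 to 15 N down near the front edge drives it past the sprung catch, which then holds it at 0.
- lid_edge (a point): Middle of the lid's front (free) edge on its outer face. Moves with the lid: its x axis runs from the front edge towards the hinge, y along the edge to the case's left, z is square to the outer face, outward. When shut it lies 72 mm above the worktop.
- lid_hinge (a point): Middle of the lid's hinge line, fixed on the case at case (74.5, 0, 54) mm; axes as the case's.
- catch_nose (a point): Nose of the grey sprung catch, a 44 mm wide tongue on the middle of the front wall, 7 mm in front of it and reaching 76 mm above the worktop; it gives way outwards by itself as the lid is pressed past it.
- tube_1: Loose blood tube with a gold cap, 13 mm thick (cap 16 mm) and 99 mm long, lying in the rightmost groove; origin at its round end, its z axis along the tube to the cap (towards the back of the case).
- tube_2: Loose blood tube with a gold cap, 13 mm thick (cap 16 mm) and 99 mm long, lying in the third (from the right) groove; origin at its round end, its z axis along the tube to the cap (towards the back of the case).
- tube_3: Loose blood tube with a gold cap, 13 mm thick (cap 16 mm) and 99 mm long, lying in the fourth groove; origin at its round end, its z axis along the tube to the cap (towards the back of the case).
- tube_4: Loose blood tube with a gold cap, 13 mm thick (cap 16 mm) and 99 mm long, lying in the leftmost (fifth) groove; origin at its round end, its z axis along the tube to the cap (towards the back of the case).
- dropper_blue: Small white dropper bottle with a blue cap, 27 mm across, 66 mm high, standing to the right of the case's front corner; origin at the centre of its underside. Leave alone.
- dropper_red: The same with a red cap, beside it. Leave alone.
- red_marker: Marker pen with a red cap, 132 mm long (its y axis), 13 mm high, lying behind the case; origin at the centre of its underside. Leave alone.
Mind the look-alikes: they are no part of the job. There is more than one size of the case; the job needs the larger.

How it is judged:
By the outcome, as a careful person would: the job done as asked, in the order asked, and still so for the second after the job is handed in, with the robot touching nothing.
It also fails if it takes over 51 s, if anything falls off the work surface, if the arm or the gripper's body presses on something with over 40 N, if the wrist force passes 120 N, or if a joint passes its speed limit or range.

## Robot

A 6-joint arm with a two-finger parallel gripper is mounted at the origin on a cart in front of the work surface, level with it; the furniture and walls round the work are solid. World frame = base frame: x ahead of the robot, y to its left, z up, the work surface at z = 0. Lengths are in m, angles in degrees, forces in N, time in s.
With the tool pointing down it reaches from about 0.4 to 0.825 m from the base axis. Payload 7 kg.
Tool frame: the origin (TCP) lies between the finger pads; the fingertips stand 22 mm ahead of it and the grasp point (between the pads) lies 3 mm ahead of it; z points along the fingers, y is the direction in which the jaws open and shut (so a half turn about z gives the same grasp; the last joint's range is limited). The gripper opens to 88 mm and grips with 3 to 60 N. Pads are 19 mm wide; open, the fingers measure 130 mm over their backs; the gripper's body (78 mm by 193 mm) begins 47 mm behind the grasp point.
Start: joints at [90.762, 20.546, 0.682, 0, -70.136, -16.507], TCP at [0.183, 0.65, 0.249] pointing down, gripper open.
Joint ranges: [-176.03, 176.03], [-82.01, 121.73], [-58.28, 71.71], [-173.87, 95.51], [-174.79, -0.11], [-173.66, 173.66]. Speed limits (degrees/s): [136.94, 136.94, 172.46, 180, 180, 180].

## Interface

Orientations are given as [roll, pitch, yaw] about the fixed x, y, z axes, in that order (R = Rz(yaw) Ry(pitch) Rx(roll)).
In Python, from plant import telemetry, cams, r gives the robot as it stands.
- The arm moves only by the tool carry_out, never from a script. Its argument "commands" is one flat list of numbers, 5 for each row, row after row: the shift along the world's x, y, z as a fraction of full scale, then the turn about the world's z as a fraction of full scale, then the gripper's target within -1 to 1 (shut at 1, half-way at 0, fully open at -1). In form: [x, y, z, turn, claw, x, y, z, turn, claw, ...]. A call has 1 to 8 rows; each row shifts and turns the commanded pose from where the row before left it; what a row does not reach is not made up. Full scale, the value 1, is 0.04 m for a shift and 4 degrees for a turn. A row lasts 1/10 s, in which the tool goes at most 50 mm and 8.59 degrees, less where a joint would pass 70% of its speed; a pose out of reach is approached as far as the arm can. A call with a number of a shift or a turn outside -1 to 1 is refused whole. A call with a gripper value outside its range is refused whole. The fingers move at their own pace and stop on an object; "grip_force" is the grip in N (left out, the last holds). Time passes only in rows, so rows that do not move let the fingers close. It gives the time, the measured TCP pose, the force and the opening at its end, in the units of the state.
- telemetry.get_state(): the state, without advancing time (a new reading comes with each control period).
- cams.capture(name): name is "side" or "top"; returns a dict with "frame" (420x560x3 uint8, red, green, blue), "camera_matrix" (3x3 intrinsics, pixels), "camera_from_world" (4x4, takes a point from world to camera coordinates). Camera axes: x right, y down, z forward; pixel columns grow to the right and rows downward; lengths in m; the calibration is good to about 2 mm. A picture is of the moment at which its call begins. There is no depth.
- r.close_job(): hands the job in, once; it reports no verdict.
The state is a dict: "time_s": time; "joints": joint angles; "qd": joint speeds; "joint_torque": joint torques, N m; "tcp_pos": TCP position; "eef_rot": TCP orientation; "contact_force": force on the tool from outside, world axes, zero at the start; "moment": the same for the moment, N m; "gripper_width": finger opening in m.
Only numpy, scipy, OpenCV 4.12 (cv2) and the standard library are available. Lean on these libraries where they do the work, as an engineer would, in place of code of your own. Each camera call takes 0.05 s, during which the arm holds its last target. There are 200 camera calls.

## Working session

There is one attempt and no reset: what is moved stays moved. The work goes in short steps, Python scripts to look and compute and a tool call to move; the robot and the scene stay as the last step left them, time stands still between calls to the robot, and variables do not carry over. Pictures are saved under pics/ and viewed, about 8 in all and at most 12, crops included, and the job is handed in when it is done.

Besides the shell and the picture viewer there is one more tool, called after ">>>" by a JSON object that holds its "api" and its "payload". carry_out: Moves the arm, as the interface text tells. Shift numbers are shares of 0.04 m and turn numbers shares of 4 degrees, none past 1 either way. Its arguments: {"type":"object","properties":{"commands":{"type":"array"},"grip_force":{"type":"number"}},"required":["commands"]}

```bash
mkdir -p pics; cat > h.py <<'E'
import numpy as np, cv2
from plant import telemetry, cams, r
def cap(n,tag):
    d=cams.capture(n); cv2.imwrite(f'pics/{tag}.png',d['frame'][:,:,::-1]); np.savez(f'pics/{tag}.npz',**d); return d
def load(tag): return np.load(f'pics/{tag}.npz')
def ray(d,u,v):
    T=d['camera_from_world']; R=T[:3,:3]; c=-R.T@T[:3,3]
    return c, R.T@np.linalg.solve(d['camera_matrix'],[u,v,1.])
def plane(d,u,v,z):
    c,w=ray(d,u,v); return c+w*(z-c[2])/w[2]
def proj(d,p):
    T=d['camera_from_world']; q=d['camera_matrix']@(T[:3,:3]@np.array(p)+T[:3,3]); return q[:2]/q[2]
def tri(ds,uvs):
    A=np.zeros((3,3));b=np.zeros(3)
    for d,(u,v) in zip(ds,uvs):
        c,w=ray(d,u,v); w/=np.linalg.norm(w); M=np.eye(3)-np.outer(w,w); A+=M;b+=M@c
    return np.linalg.solve(A,b)
E
python3 - <<'E'
from h import *
for n in('side','top'):
    d=cap(n,n+'0'); T=d['camera_from_world']; print(n,-T[:3,:3].T@T[:3,3],T[:3,:3].round(3).tolist(),d['camera_matrix'][0,0])
a=cv2.imread('pics/side0.png');b=cv2.imread('pics/top0.png')
print(telemetry.get_state())
E
```

```text
side [ 0.17527441 -0.78753946  0.69521677] [[0.951, -0.309, 0.025], [-0.146, -0.516, -0.844], [0.274, 0.799, -0.535]] 533.9475006040321
top [0.39733936 0.1721673  0.99341014] [[-0.027, -0.999, 0.029], [-0.993, 0.023, -0.116], [0.116, -0.032, -0.993]] 431.94239914009177
{'time_s': 0.1, 'joints': array([ 9.07630346e+01,  2.05865527e+01,  6.40367103e-01, -1.70317020e-02,
       -7.01347399e+01, -1.65085596e+01]), 'qd': array([ 0.0023934 , -0.09002166,  0.07817382, -0.00233348, -0.09490124,
        0.0103984 ]), 'joint_torque': array([-1.13739294e-03, -5.84163380e+01,  2.93753779e+01,  7.01558411e+00,
        1.01938541e-02, -5.08195683e-05]), 'tcp_pos': array([0.18306992, 0.64929921, 0.24773756]), 'eef_rot': array([ 1.79917860e+02, -7.64585595e-03, -1.57513183e+01]), 'contact_force': array([-0.12067927, -1.31363528,  0.50757641]), 'moment': array([-0.08195214, -0.01017595, -0.01350383]), 'gripper_width': 0.08771111503978772}
```

View pics/side0.png

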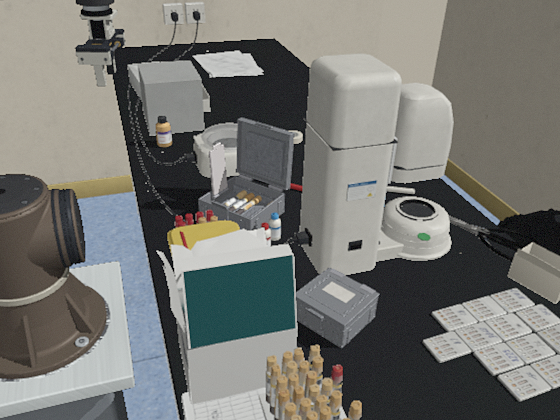

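View pics/top0.png

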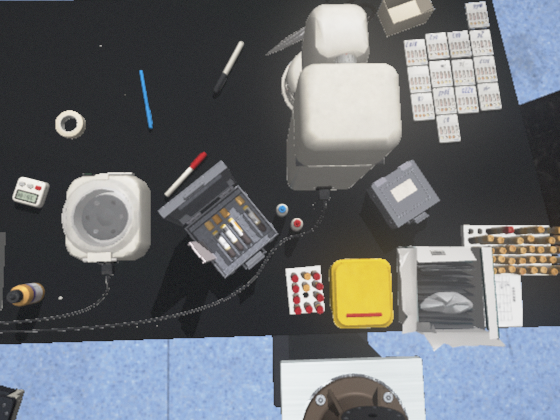

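```bash
python3 - <<'E'
import cv2,numpy as np
a=cv2.imread('pics/side0.png')[100:250,180:320];b=cv2.imread('pics/top0.png')[145:295,150:310]
cv2.imwrite('pics/c1.png',np.hstack([cv2.resize(a,(374,400),interpolation=cv2.INTER_CUBIC),cv2.resize(b,(426,400),interpolation=cv2.INTER_CUBIC)]))
E
```

```text
(no output)
```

View pics/c1.png

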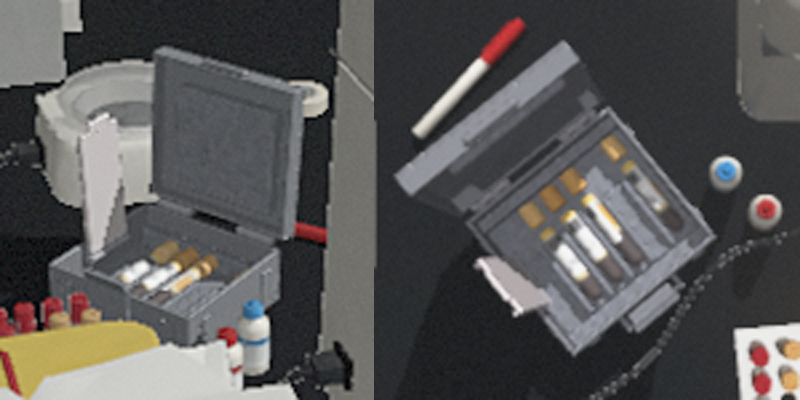

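```bash
cat >> h.py <<'E'
def tp(x,y): return ((x-374)/2.6625+150-.3, y/2.667+145-.3)
def sp(x,y): return (x/2.671+180-.3, y/2.667+100-.3)
E
python3 - <<'E'
from h import *
t=load('top0');s=load('side0')
C={n:plane(t,*tp(*p),.052) for n,p in dict(BL=(468,222),FL=(575,353),FR=(717,236),BR=(618,108)).items()}
for k,v in C.items(): print(k,v.round(4))
print('sizes FL-FR %.4f BL-FL %.4f BL-BR %.4f'%tuple(np.linalg.norm(C[a]-C[b]) for a,b in(('FL','FR'),('BL','FL'),('BL','BR'))))
f=C['FR']-C['FL'];print('yaw from front',np.degrees(np.arctan2(f[1],f[0]))+90, 'from left', np.degrees(np.arctan2(*(C['BL']-C['FL'])[1::-1])))
# side view front right corner / FL
for p in((190,343),(280,268)): print(plane(s,*sp(*p),.052).round(4))
# lid edge corners: outer: tri top & side
for a,b in(((396,180),(153,48)),((570,42),(302,88))):
    print('lid corner',tri([t,s],[tp(*a),sp(*b)]).round(4))
print('flap far tab',[plane(t,*tp(*p),.165).round(3) for p in((478,258),(495,288))])
E
```

```text
BL [0.453  0.3599 0.052 ]
FL [0.3457 0.2743 0.052 ]
FR [0.4365 0.1578 0.052 ]
BR [0.5439 0.2368 0.052 ]
sizes FL-FR 0.1478 BL-FL 0.1373 BL-BR 0.1529
yaw from front 37.93098515470438 from left 38.53739355521465
[0.429  0.1231 0.052 ]
[0.5357 0.2136 0.052 ]
lid corner [0.4709 0.3812 0.1965]
lid corner [0.5673 0.2599 0.1988]
flap far tab [array([0.421, 0.33 , 0.165]), array([0.399, 0.318, 0.165])]
```

The crop shows the case at top-view (225,225) with its lid upright on the far-left side and the flap upright on the left wall. The shut grey case at (405,195) is the look-alike. I'll check the fitted frame by projecting key points.

```bash
cat >> h.py <<'E'
O=np.array([.4448,.2572,0]);Y=np.radians(38.2)
Rz=np.array([[np.cos(Y),-np.sin(Y),0],[np.sin(Y),np.cos(Y),0],[0,0,1]])
def w(x,y,z): return O+Rz@np.array([x,y,z])/1000
def c(p): return (Rz.T@(np.array(p)-O))*1000
def lid(th,y=0,u=-144,v=18): return w(74.5+u*np.cos(th)+v*np.sin(th),y,54-u*np.sin(th)+v*np.cos(th))
def flap(th,x=0,u=-127,v=2): return w(x,64.5+u*np.cos(th)+v*np.sin(th),38-u*np.sin(th)+v*np.cos(th))
def overlay(tag,pts,out,box,k):
    d=load(tag);x0,y0,x1,y1=box
    im=cv2.resize(d['frame'][y0:y1,x0:x1,::-1],None,fx=k,fy=k,interpolation=cv2.INTER_CUBIC)
    for p in pts:
        u,v=proj(d,p);cv2.circle(im,(int((u+.5-x0)*k),int((v+.5-y0)*k)),3,(0,255,0),1)
    return im
E
python3 - <<'E'
from h import *
pts=[w(x,y,z) for x in(-70,70) for y in(-75,75) for z in(0,52)]+[lid(1.57,y,u,v) for y in(-75,75) for u in (-144,) for v in(0,18)]+[flap(1.57,x) for x in(-13,13)]+[w(-77,0,76)]
a=overlay('side0',pts,'',(180,100,320,250),2.6);b=overlay('top0',pts,'',(150,145,310,295),2.6)
cv2.imwrite('pics/o1.png',np.hstack([a,b]))
t=load('top0');print('instrument',[c(plane(t,*p,z)).round(0) for p,z in(((288,182),0),((288,182),.2),((296,150),.42),((302,70),.42))])
E
```

```text
instrument [array([  11., -168.,    0.]), array([ -10., -142.,  200.]), array([  -5., -149.,  420.]), array([  77., -228.,  420.])]
```

View pics/o1.png

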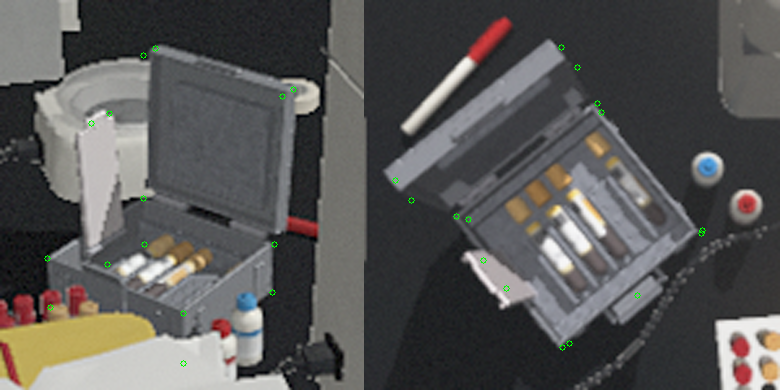

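The predicted corners match in both views to a few mm. The flap leans slightly past upright, so its edge is about y = 80 mm in the case frame. I'm moving to the left of the flap, turning the jaw axis along case y and shutting the fingers.

>>> {"api": "carry_out", "payload": {"commands": [0.32, -0.51, 0, 0.963, 1, 0.32, -0.51, 0, 0.963, 1, 0.32, -0.51, 0, 0.963, 1, 0.32, -0.51, 0, 0.963, 1, 0.32, -0.51, 0, 0.963, 1, 0.32, -0.51, 0, 0.963, 1, 0.32, -0.51, 0, 0.963, 1], "grip_force": 20}}

```text
time_s: 0.8
tcp_pos: [0.2731, 0.5057, 0.2482]
eef_rot: [180.0, 0.0, 11.4]
contact_force: [0.5, -0.3, 0.3]
gripper_width: 0.0372
```

>>> {"api": "carry_out", "payload": {"commands": [0.32, -0.51, 0, 0.963, 1, 0.32, -0.51, 0, 0.963, 1, 0.32, -0.51, 0, 0.963, 1, 0.32, -0.51, 0, 0.963, 1, 0.32, -0.51, 0, 0.963, 1, 0.32, -0.51, 0, 0.963, 1, 0.32, -0.51, 0, 0.963, 1, 0, 0, 0, 0, 1]}}

```text
time_s: 1.6
tcp_pos: [0.363, 0.3619, 0.2484]
eef_rot: [180.0, 0.0, 38.2]
contact_force: [-0.4, -0.1, 1.1]
gripper_width: 0.0003
```

>>> {"api": "carry_out", "payload": {"commands": [0, 0, -0.72, 0, 1, 0, 0, -0.72, 0, 1, 0, 0, -0.7, 0, 1, 0, 0, 0, 0, 1]}}

```text
time_s: 2.0
tcp_pos: [0.3609, 0.3621, 0.1595]
eef_rot: [179.9, 0.4, 38.1]
contact_force: [-0.5, 0.7, -0.6]
gripper_width: 0.0007
```

```bash
cat >> h.py <<'E'
def look(tag,pts=[]):
    for n in('side','top'): cap(n,n+tag)
    a=overlay('side'+tag,pts,'',(180,100,320,250),2.6);b=overlay('top'+tag,pts,'',(150,145,310,295),2.6)
    cv2.imwrite(f'pics/l{tag}.png',np.hstack([a,b]))
E
python3 - <<'E'
from h import *
p=telemetry.get_state()['tcp_pos'];print(p,c(p))
look('1',[w(0,112,140)])
E
```

```text
[0.36089468 0.36209395 0.1594628 ] [ -1.07027581 134.31939361 159.46280331]
```

View pics/l1.png

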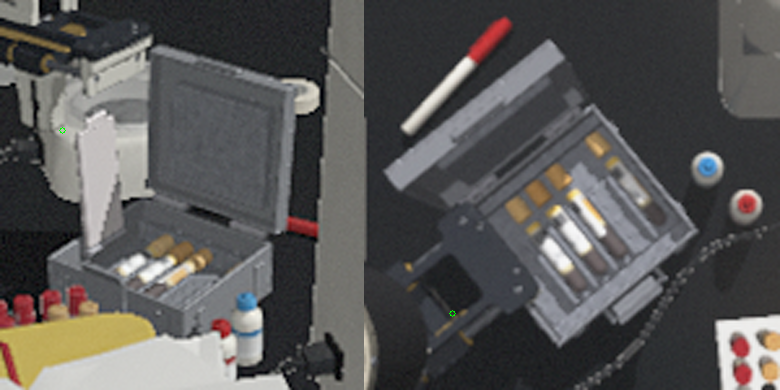

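The fingers are to the left of the flap and everything is clear. I'm starting the push.

>>> {"api": "carry_out", "payload": {"commands": [0.25, -0.305, 0, 0, 1, 0.25, -0.305, 0, 0, 1, 0.25, -0.305, 0, 0, 1, 0.178, -0.226, -0.08, 0, 1, 0.178, -0.226, -0.08, 0, 1, 0.178, -0.226, -0.08, 0, 1, 0, 0, 0, 0, 1]}}

```text
time_s: 2.8
tcp_pos: [0.4142, 0.299, 0.1529]
eef_rot: [180.0, 0.1, 38.1]
contact_force: [-0.4, 0.9, 0.5]
gripper_width: 0.0006
```

```bash
python3 - <<'E'
from h import *
s=telemetry.get_state();print(c(s['tcp_pos']),s['contact_force'])
look('2',[flap(t,x) for t in(1.2,) for x in(-13,13)])
E
```

```text
[  1.81529541  51.80476306 152.89802121] [-0.44392173  0.87144631  0.50092667]
```

View pics/l2.png

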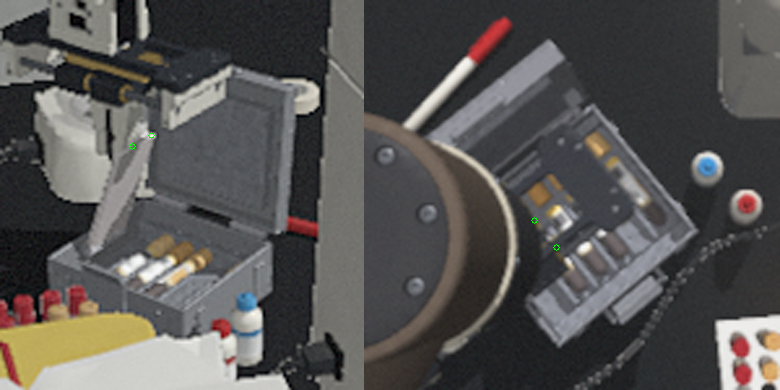

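The side view shows the free edge at about (142,131), so the flap is at roughly 1.25 rad and following the finger. I'm continuing along the arc.

>>> {"api": "carry_out", "payload": {"commands": [0.16, -0.203, -0.196, 0, 1, 0.16, -0.203, -0.196, 0, 1, 0.16, -0.203, -0.196, 0, 1, 0.116, -0.147, -0.254, 0, 1, 0.116, -0.147, -0.254, 0, 1, 0.116, -0.147, -0.254, 0, 1, 0, 0, 0, 0, 1]}}

```text
time_s: 3.6
tcp_pos: [0.4465, 0.2567, 0.0974]
eef_rot: [180.0, 0.2, 38.1]
contact_force: [-0.8, -0.4, -0.7]
gripper_width: 0.0004
```

>>> {"api": "carry_out", "payload": {"commands": [0.05, -0.064, -0.287, 0, 1, 0.05, -0.064, -0.287, 0, 1, 0, 0, -0.12, 0, 1, 0, 0, -0.12, 0, 1, 0, 0, 0, 0, 1]}}

```text
time_s: 4.1
tcp_pos: [0.4505, 0.253, 0.0661]
eef_rot: [180.0, 0.1, 38.2]
contact_force: [-0.3, -0.4, 1.0]
gripper_width: 0.0004
```

```bash
python3 - <<'E'
from h import *
s=telemetry.get_state();print(c(s['tcp_pos']),s['contact_force'])
E
```

```text
[ 1.85629774 -6.81920151 66.07165255] [-0.31060094 -0.35214688  0.96462317]
```

>>> {"api": "carry_out", "payload": {"commands": [0, 0, -0.04, 0, 1, 0, 0, -0.04, 0, 1, 0, 0, 0, 0, 1]}}

```text
time_s: 4.4
tcp_pos: [0.4509, 0.2533, 0.0637]
eef_rot: [-180.0, -0.0, 38.2]
contact_force: [0.0, -0.1, -0.4]
gripper_width: 0.001
```

>>> {"api": "carry_out", "payload": {"commands": [0, 0, -0.025, 0, 1, 0, 0, 0, 0, 1]}}

```text
time_s: 4.6
tcp_pos: [0.4509, 0.2533, 0.0627]
eef_rot: [-180.0, -0.0, 38.2]
contact_force: [-0.4, 0.4, 0.5]
gripper_width: 0.0002
```

>>> {"api": "carry_out", "payload": {"commands": [0, 0, -0.025, 0, 1, 0, 0, 0, 0, 1]}}

```text
time_s: 4.8
tcp_pos: [0.451, 0.2534, 0.0622]
eef_rot: [180.0, -0.0, 38.2]
contact_force: [-1.7, -1.9, 5.8]
gripper_width: 0.0004
```

Contact showed 5.8 N at tip height 40 mm, which is the flat face height, so the flap is on its stop. I'm raising straight up and checking.

>>> {"api": "carry_out", "payload": {"commands": [0, 0, 0.5, 0, 1, 0, 0, 0.93, 0, 1, 0, 0, 0.93, 0, 1, 0, 0, 0.93, 0, 1, 0, 0, 0.93, 0, 1, 0, 0, 0.45, 0, 1, 0, 0, 0, 0, 1]}}

```text
time_s: 5.5
tcp_pos: [0.4519, 0.2541, 0.2517]
eef_rot: [-180.0, -0.3, 38.2]
contact_force: [-0.5, -0.3, 0.2]
gripper_width: 0.0005
```

>>> {"api": "carry_out", "payload": {"commands": [0.655, 0.515, 0, 0, 1, 0.655, 0.515, 0, 0, 1, 0.655, 0.515, 0, 0, 1, 0.655, 0.515, 0, 0, 1, 0, 0, 0, 0, 1]}}

```text
time_s: 6.0
tcp_pos: [0.5576, 0.3372, 0.2454]
eef_rot: [180.0, 0.2, 38.2]
contact_force: [-0.0, 0.1, -1.1]
gripper_width: 0.0005
```

```bash
python3 - <<'E'
from h import *
s=telemetry.get_state();print(c(s['tcp_pos']),s['contact_force'])
look('3',[flap(t,x) for t in(0,) for x in(-13,13)]+[lid(1.57,y,-144,18) for y in(-75,75)])
E
```

```text
[138.06474023  -6.89306748 245.37754643] [-0.02130873  0.07920553 -1.09959416]
```

View pics/l3.png

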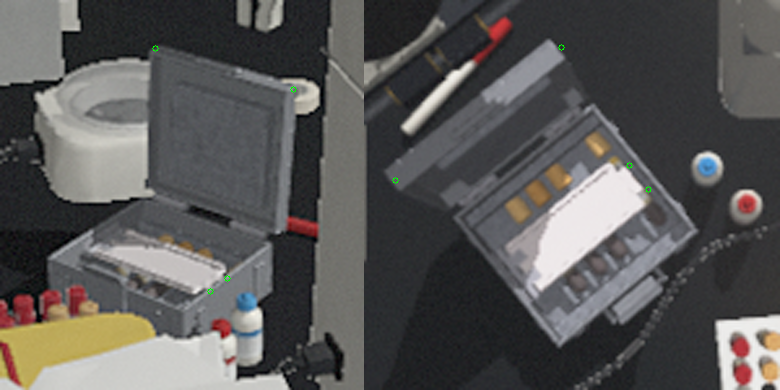

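The flap lies flat: in the top view its edge at about (631,180) matches the predicted (638,177). I'm lowering behind the lid and starting to push it forward.

>>> {"api": "carry_out", "payload": {"commands": [0, 0, -0.73, 0, 1, 0, 0, -0.73, 0, 1, 0, 0, 0, 0, 1, -0.236, -0.186, 0, 0, 1, -0.236, -0.186, 0, 0, 1, -0.236, -0.186, 0, 0, 1, 0, 0, 0, 0, 1]}}

```text
time_s: 6.8
tcp_pos: [0.5265, 0.3127, 0.1922]
eef_rot: [-180.0, -0.2, 38.2]
contact_force: [0.4, 0.9, -0.1]
gripper_width: 0.0005
```

>>> {"api": "carry_out", "payload": {"commands": [-0.197, -0.155, 0, 0, 1, -0.197, -0.155, 0, 0, 1, -0.197, -0.155, 0, 0, 1, 0, 0, 0, 0, 1]}}

```text
time_s: 7.2
tcp_pos: [0.5022, 0.2935, 0.1898]
eef_rot: [-180.0, 0.1, 38.2]
contact_force: [0.8, 0.8, 0.4]
gripper_width: 0.0003
```

```bash
python3 - <<'E'
from h import *
s=telemetry.get_state();print(c(s['tcp_pos']),s['contact_force'])
look('4',[lid(1.3,y,-144,18) for y in(-75,75)])
E
```

```text
[ 67.5786008   -6.96713108 189.83681742] [0.80811684 0.81157058 0.41591904]
```

View pics/l4.png

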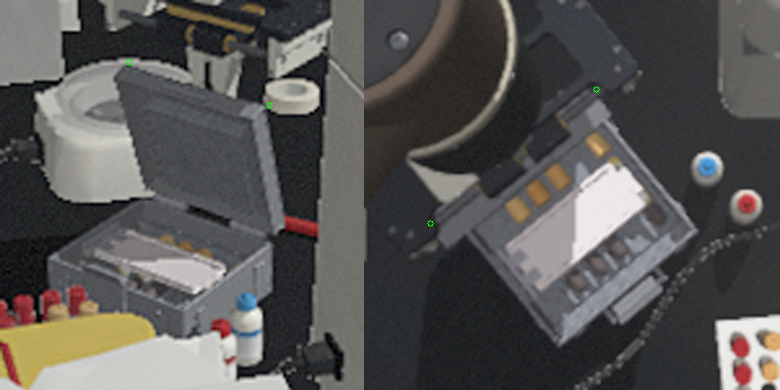

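The lid follows, its front edge now at side view (115,72)–(262,105), about 1.25 rad. I'm continuing the arc.

>>> {"api": "carry_out", "payload": {"commands": [-0.181, -0.142, -0.1, 0, 1, -0.181, -0.142, -0.1, 0, 1, -0.181, -0.142, -0.1, 0, 1, -0.187, -0.147, -0.146, 0, 1, -0.187, -0.147, -0.146, 0, 1, -0.187, -0.147, -0.146, 0, 1, 0, 0, 0, 0, 1]}}

```text
time_s: 8.0
tcp_pos: [0.4578, 0.2585, 0.1592]
eef_rot: [-180.0, 0.2, 38.2]
contact_force: [-0.0, 0.6, 0.2]
gripper_width: 0.0003
```

>>> {"api": "carry_out", "payload": {"commands": [-0.141, -0.111, -0.21, 0, 1, -0.141, -0.111, -0.21, 0, 1, -0.141, -0.111, -0.21, 0, 1, 0, 0, 0, 0, 1]}}

```text
time_s: 8.4
tcp_pos: [0.4411, 0.2453, 0.1336]
eef_rot: [180.0, 0.2, 38.2]
contact_force: [-0.1, -0.4, -0.6]
gripper_width: 0.0003
```

```bash
python3 - <<'E'
from h import *
s=telemetry.get_state();print(c(s['tcp_pos']),s['contact_force'])
E
```

```text
[-10.25573488  -7.01728847 133.64996556] [-0.13690691 -0.3837254  -0.62659782]
```

>>> {"api": "carry_out", "payload": {"commands": [-0.079, -0.062, -0.196, 0, 1, -0.079, -0.062, -0.196, 0, 1, -0.079, -0.062, -0.196, 0, 1, 0, 0, 0, 0, 1]}}

```text
time_s: 8.8
tcp_pos: [0.4321, 0.2383, 0.1104]
eef_rot: [180.0, 0.1, 38.2]
contact_force: [0.1, 0.3, 0.9]
gripper_width: 0.0005
```

```bash
python3 - <<'E'
from h import *
s=telemetry.get_state();print(c(s['tcp_pos']),s['contact_force'])
look('5',[lid(.15,y,-144,18) for y in(-75,75)])
E
```

```text
[-21.62364468  -6.9889301  110.4103157 ] [0.07364351 0.30985045 0.88146984]
```

View pics/l5.png

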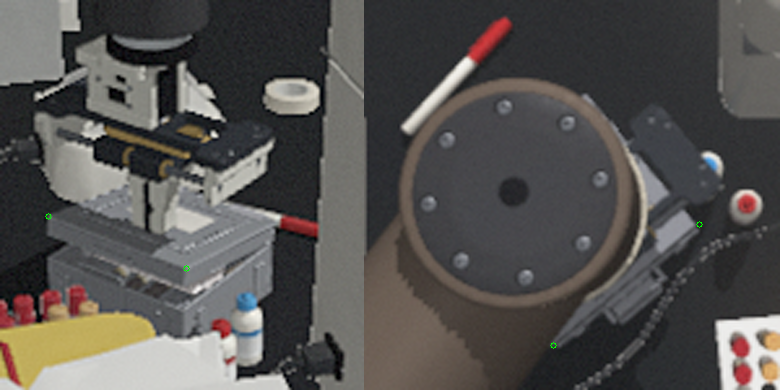

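The lid is nearly shut at about 0.15 rad, with its front corners at side view (48,216) and (186,270) as predicted. I'm moving to near the front edge to press.

>>> {"api": "carry_out", "payload": {"commands": [0, 0, 0.375, 0, 1, -0.365, -0.19, 0, 0, 1, -0.365, -0.19, 0, 0, 1, 0, 0, -0.2, 0, 1, 0, 0, -0.2, 0, 1, 0, 0, -0.1, 0, 1, 0, 0, 0, 0, 1]}}

```text
time_s: 9.6
tcp_pos: [0.404, 0.224, 0.1059]
eef_rot: [180.0, 0.1, 38.2]
contact_force: [-0.6, 0.1, -0.5]
gripper_width: 0.0005
```

>>> {"api": "carry_out", "payload": {"commands": [0, 0, -0.05, 0, 1, 0, 0, -0.05, 0, 1, 0, 0, 0, 0, 1]}}

```text
time_s: 9.9
tcp_pos: [0.4042, 0.2241, 0.1031]
eef_rot: [180.0, 0.0, 38.2]
contact_force: [-1.5, -1.6, 6.2]
gripper_width: 0.0004
```

>>> {"api": "carry_out", "payload": {"commands": [0, 0, -0.04, 0, 1, 0, 0, 0, 0, 1]}}

```text
time_s: 10.1
tcp_pos: [0.4041, 0.224, 0.1019]
eef_rot: [180.0, 0.0, 38.2]
contact_force: [-4.1, -1.6, 10.6]
gripper_width: 0.0007
```

>>> {"api": "carry_out", "payload": {"commands": [0, 0, -0.04, 0, 1, 0, 0, 0, 0, 1]}}

```text
time_s: 10.3
tcp_pos: [0.4038, 0.2238, 0.1]
eef_rot: [180.0, 0.0, 38.2]
contact_force: [-4.5, -2.0, 7.7]
gripper_width: 0.0004
```

>>> {"api": "carry_out", "payload": {"commands": [0, 0, -0.05, 0, 1, 0, 0, 0, 0, 1]}}

```text
time_s: 10.5
tcp_pos: [0.4037, 0.2237, 0.0975]
eef_rot: [180.0, 0.0, 38.2]
contact_force: [-1.5, -0.5, 0.8]
gripper_width: 0.0006
```

>>> {"api": "carry_out", "payload": {"commands": [0, 0, -0.05, 0, 1, 0, 0, 0, 0, 1]}}

```text
time_s: 10.7
tcp_pos: [0.4041, 0.2243, 0.0954]
eef_rot: [-180.0, -0.0, 38.2]
contact_force: [0.2, 0.1, 0.3]
gripper_width: 0.0002
```

>>> {"api": "carry_out", "payload": {"commands": [0, 0, -0.04, 0, 1, 0, 0, 0, 0, 1]}}

```text
time_s: 10.9
tcp_pos: [0.4042, 0.2243, 0.0942]
eef_rot: [180.0, -0.0, 38.2]
contact_force: [-1.2, -0.6, 4.0]
gripper_width: 0.0006
```

The force dropped past the snap, and the tip is now at 72 mm, the shut height. I'll press once more to seat it, then withdraw.

>>> {"api": "carry_out", "payload": {"commands": [0, 0, -0.03, 0, 1, 0, 0, -0.02, 0, 1, 0, 0, 0, 0, 1]}}

```text
time_s: 11.2
tcp_pos: [0.4043, 0.2243, 0.0937]
eef_rot: [180.0, -0.0, 38.2]
contact_force: [-8.2, -3.0, 24.5]
gripper_width: 0.0003
```

>>> {"api": "carry_out", "payload": {"commands": [0, 0, 0.4, 0, 1, 0, 0, 0.9, 0, 1, 0, 0, 0.9, 0, 1, 0, 0, 0.9, 0, 1, 0, 0, 0.9, 0, 1, 0, 0, 0, 0, 1]}}

```text
time_s: 11.8
tcp_pos: [0.406, 0.2259, 0.2569]
eef_rot: [-180.0, -0.5, 38.2]
contact_force: [0.9, -0.1, -0.5]
gripper_width: 0.0003
```

>>> {"api": "carry_out", "payload": {"commands": [-0.5, 0.8, 0, 0, 1, -0.5, 0.8, 0, 0, 1, -0.4, 0.8, 0, 0, 1, -0.4, 0.8, 0, 0, 1, -0.2, 0.9, 0, 0, 1, 0, 0.9, 0, 0, 1, 0, 0.9, 0, 0, 1, 0, 0, 0, 0, 1]}}

```text
time_s: 12.6
tcp_pos: [0.3237, 0.4637, 0.2504]
eef_rot: [180.0, 0.0, 38.3]
contact_force: [-0.0, -0.4, 0.3]
gripper_width: 0.0004
```

```bash
python3 - <<'E'
from h import *
s=telemetry.get_state();print(s['tcp_pos'],s['contact_force'])
look('6',[lid(0,y,-144,18) for y in(-75,75)]+[lid(0,y,0,18) for y in(-75,75)])
# catch tri height of lid front corners is read in the picture
E
```

```text
[0.32368505 0.46370647 0.25037654] [-0.03792846 -0.43686758  0.30681386]
```

View pics/l6.png

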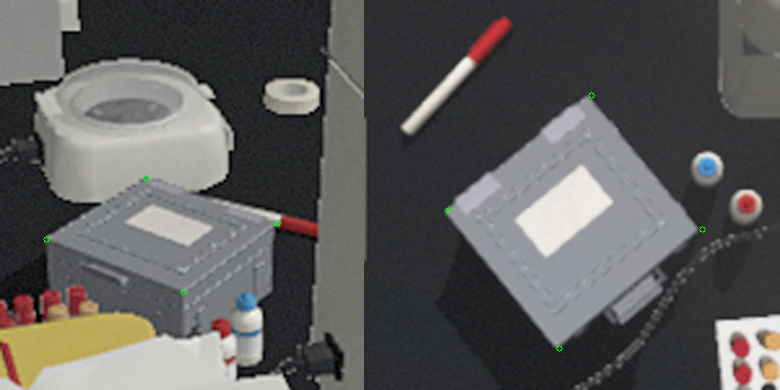

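The lid is shut flush: all four corners fall on the predicted shut positions in both views. The catch stands over the front edge at top view (637,297), and the droppers and marker haven't moved.

```bash
python3 -c "
from h import *
print(r.close_job())"
```

```text
the job is handed in; nothing more can be done
None
```

The flap is down and the lid is shut and latched. I handed the job in at about 12.7 s of the 51 s allowed.

- **Flap:** I pushed it over with the shut fingertips. It met its stop at tip height 40 mm with about 6 N. The next pictures showed it lying flat before I touched the lid.
- **Lid:** I swung it shut from behind and pressed near the front edge. The force rose to about 11 N, then fell off as it passed the catch. It seated at 72 mm, the shut height, with a last press of about 25 N.
- **Last checks:** In both views the lid corners lie on the predicted shut positions and stayed there after I withdrew. The droppers and marker look unmoved, and the arm is clear of everything.
- **Limits and mismatches:**
  - The tubes can't be seen under the shut lid. They were in their grooves in the last pictures before it closed.
  - The highest force I read at the catch was 10.6 N, below the stated 12 to 15 N. I only read it at the end of each step, so the peak may have fallen between readings.
  - My case position was 2–3 mm off towards the case's right in the top view, which made no difference to the job.

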